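# Heft the gas cartridges and fit the full one

### The job

One of the three alike gas cartridges in the rack is full; the other two are spent, and only their weight tells. Find the full one by feel, stand it upright on the bracket's seat against the saddle and swing the bow fully closed in front of it. Leave the spent ones standing upright in the rack, knock no cartridge over and leave the things round about where they are.

Things in the scene. Friction and masses are not known exactly. Their poses are not given: they have to be found in the camera images.
- cartridge_a: one of three alike gas cartridges standing in the rack: grey can, 56 mm in diameter, straight-sided from 7 to 104 mm height, domed steel shoulder, 23 mm brass valve, 132 mm high in all. Origin: centre of its underside, z up its axis. One of the three, any of them, is full and weighs 0.35 to 0.42 kg; the other two are spent: 0.11 to 0.18 kg. Nothing to see tells them apart
- cartridge_b: one of three alike gas cartridges standing in the rack: grey can, 56 mm in diameter, straight-sided from 7 to 104 mm height, domed steel shoulder, 23 mm brass valve, 132 mm high in all. Origin: centre of its underside, z up its axis. One of the three, any of them, is full and weighs 0.35 to 0.42 kg; the other two are spent: 0.11 to 0.18 kg. Nothing to see tells them apart
- cartridge_c: one of three alike gas cartridges standing in the rack: grey can, 56 mm in diameter, straight-sided from 7 to 104 mm height, domed steel shoulder, 23 mm brass valve, 132 mm high in all. Origin: centre of its underside, z up its axis. One of the three, any of them, is full and weighs 0.35 to 0.42 kg; the other two are spent: 0.11 to 0.18 kg. Nothing to see tells them apart
- rack: low dark steel tray 76 x 262 mm with a 24 mm rim (27 mm to the top of its bead), fixed to the bench, holding the three cartridges in one row along its y axis, 76 mm apart, about 14 mm play across. Origin: centre of its underside; inner floor 4 mm above it; inside 70 mm wide (x), 256 mm long (y)
- bracket: cartridge bracket fixed to the bench: foot plate 134 x 112 mm (x -58 to +76 mm) with a rubber seat pad; a column behind carries a half-round steel saddle, 44 to 64 mm high, inner radius 29.5 mm about the seat, open to the front (-x): lower a cartridge slightly in front, slide it back in +x until it meets the saddle. Only the handle stands above 65 mm. Origin: seat centre, at bench height
- seat (a point): centre of the top of the bracket's rubber seat pad, 14 mm above the bench; axes as the bracket's. A cartridge against the saddle stands within 2 mm of it
- bow (a joint): steel bow hinged upright at the bracket's x = 0, y = +41 mm: 0 rad = closed across the front (a stop), up to 2.2 as it swings open to the front; seen from above it closes anticlockwise. Starts at 1.45 to 1.95, turns with light friction (1 N at the handle), stays where left. Closed, it leaves the cartridge 1.5 mm play, and it pushes one standing a little forward back into the saddle
- bow_handle (a point): top centre of the bow's upright black handle, 110 mm above the bench: round, 16 mm in diameter, from 68 to 110 mm height, 126 mm from the hinge axis; with the bow closed it is at x = -4, y = -85 mm of the bracket
- bow_hinge (a point): on the bow's upright hinge axis, 54 mm above the bench
- card_box2: bystander, loose: small cream carton, 50 x 62 mm, 24 mm high, nearest the robot. Origin: centre of its underside
- dapping_cube: bystander, loose: steel dapping cube, 46 mm, towards the back, between rack and bracket (not the block far to the left). Origin: centre of its underside
- solder_tin2: bystander, loose: small round tin, 30 mm in diameter, 30 mm high, in front of the dapping cube and to its right. Origin: centre of its underside

How it is judged (in metres and radians):
On the way, in this order (a step that is already met when the one before it is completed fails the run):
1. the full cartridge stands upright on the bracket's seat, let go, within 20 mm of its centre (((horizontal distance between cartridge_a and seat below 0.02 m and z of cartridge_a in the frame of seat between -0.004 and 0.006 m and angle between cartridge_a's own z axis and vertical below 0.08 rad and contact force between cartridge_a and bracket above 2.6 N and contact force between the fingers and cartridge_a below 0.3 N) or (horizontal distance between cartridge_b and seat below 0.02 m and z of cartridge_b in the frame of seat between -0.004 and 0.006 m and angle between cartridge_b's own z axis and vertical below 0.08 rad and contact force between cartridge_b and bracket above 2.6 N and contact force between the fingers and cartridge_b below 0.3 N) or (horizontal distance between cartridge_c and seat below 0.02 m and z of cartridge_c in the frame of seat between -0.004 and 0.006 m and angle between cartridge_c's own z axis and vertical below 0.08 rad and contact force between cartridge_c and bracket above 2.6 N and contact force between the fingers and cartridge_c below 0.3 N))), for 0.2 s.
2. the bow is closed (under 0.08 rad) (value of joint bow below 0.08 rad), for 0.2 s.
At the end, for the whole second after the job is handed in: The full cartridge (over 2.6 N on the bracket) stands on the seat pad, within 6 mm of its centre and 0.08 rad of upright; the bow is under 0.08 rad; the two spent ones stand on the rack floor inside its rim, within 0.1 rad of upright; all at rest (((horizontal distance between cartridge_a and seat below 0.006 m and z of cartridge_a in the frame of seat between -0.004 and 0.006 m and angle between cartridge_a's own z axis and vertical below 0.08 rad and contact force between cartridge_a and bracket above 2.6 N and linear speed of each of cartridge_a, cartridge_b, cartridge_c below 0.02 m/s and value of joint bow below 0.08 rad and x of cartridge_b in the frame of rack between -0.03 and 0.03 m and y of cartridge_b in the frame of rack between -0.12 and 0.12 m and height (world z) of each of cartridge_b, cartridge_c below 0.012 m and angle between each of cartridge_b, cartridge_c's own z axis and vertical below 0.1 rad and x of cartridge_c in the frame of rack between -0.03 and 0.03 m and y of cartridge_c in the frame of rack between -0.12 and 0.12 m) or (horizontal distance between cartridge_b and seat below 0.006 m and z of cartridge_b in the frame of seat between -0.004 and 0.006 m and angle between cartridge_b's own z axis and vertical below 0.08 rad and contact force between cartridge_b and bracket above 2.6 N and linear speed of each of cartridge_b, cartridge_a, cartridge_c below 0.02 m/s and value of joint bow below 0.08 rad and x of cartridge_a in the frame of rack between -0.03 and 0.03 m and y of cartridge_a in the frame of rack between -0.12 and 0.12 m and height (world z) of each of cartridge_a, cartridge_c below 0.012 m and angle between each of cartridge_a, cartridge_c's own z axis and vertical below 0.1 rad and x of cartridge_c in the frame of rack between -0.03 and 0.03 m and y of cartridge_c in the frame of rack between -0.12 and 0.12 m) or (horizontal distance between cartridge_c and seat below 0.006 m and z of cartridge_c in the frame of seat between -0.004 and 0.006 m and angle between cartridge_c's own z axis and vertical below 0.08 rad and contact force between cartridge_c and bracket above 2.6 N and linear speed of each of cartridge_c, cartridge_a, cartridge_b below 0.02 m/s and value of joint bow below 0.08 rad and x of cartridge_a in the frame of rack between -0.03 and 0.03 m and y of cartridge_a in the frame of rack between -0.12 and 0.12 m and height (world z) of each of cartridge_a, cartridge_b below 0.012 m and angle between each of cartridge_a, cartridge_b's own z axis and vertical below 0.1 rad and x of cartridge_b in the frame of rack between -0.03 and 0.03 m and y of cartridge_b in the frame of rack between -0.12 and 0.12 m))); the robot touches nothing.
It fails at once if a cartridge is knocked over (tilted over 0.6 rad) (angle between any of cartridge_a, cartridge_b, cartridge_c's own z axis and vertical above 0.6 rad).
It fails at once if a bystander is shifted more than 30 mm (distance of any of card_box2, dapping_cube, solder_tin2 from where it was at the start of the episode above 0.03 m).
It also fails if it takes over 72 s, if anything falls off the work surface, if the arm or the gripper's body presses on something with over 40 N, if the wrist force passes 120 N, or if a joint passes its speed limit or range.

### The arm

A 6-joint arm with a two-finger parallel gripper is mounted at the origin on a cart in front of the work surface, level with it; the furniture and walls round the work are solid. World frame = base frame: x ahead of the robot, y to its left, z up, the work surface at z = 0. Lengths are in m, angles in degrees, forces in N, time in s.
With the tool pointing down it reaches from about 0.35 to 0.875 m from the base axis. Payload 4.2 kg.
Tool frame: the origin (TCP) lies midway between the tips of the shut fingers; the grasp point (between the pads) lies 19 mm behind it (r.pinch_z is the distance from the TCP to the grasp point, in m); z points along the fingers, y is the line along which they close (so a half turn about z gives the same grasp; the last joint's range is limited). The gripper opens to 87 mm and grips with 3 to 60 N. Pads are 19 mm wide; open, the fingers measure 117 mm over their backs; the gripper's body (75 mm by 190 mm) begins 51 mm behind the grasp point.
Start: joints at [-49.469, 22.042, 0.453, 0, -68.411, -14.817], TCP at [0.271, -0.563, 0.223] pointing down, gripper open.
Joint ranges: [-179.83, 179.83], [-69.29, 118.12], [-61.27, 80.66], [-181.25, 117.63], [-171.15, -9.14], [-177.46, 177.46]. Speed limits (degrees/s): [159.86, 159.86, 180, 180, 180, 180].

### API

Orientations are given as a 3x3 rotation matrix whose columns are the frame's x, y, z axes.
In Python, from station import r, imaging, models gives the robot as it stands. The module is installed in compiled form; this text tells all that it offers.
- The arm moves only by the tool apply_moves, never from a script. Its argument "moves" is a list of rows, each a list of 2 entries, a list of its own where there are three numbers: the shift along the tool's x, y, z in m, then the turn about the tool's z in degrees. A call has 1 to 5 rows; each row shifts and turns the commanded pose from where the row before left it, along the tool's axes as they then stand; what a row does not reach is not made up. A row lasts 1/12 s, in which the tool goes at most 41.7 mm and 7.16 degrees, less where a joint would pass 70% of its speed; a pose out of reach is approached as far as the arm can. A call is refused whole if a number of a shift passes 0.0417 or a number of a turn 7.16, either way. A call with a gripper value outside its range is refused whole. "hand" is the finger opening in m, from 0 to 0.087, set as the call begins (left out, the last holds). The fingers move at their own pace and stop on an object; the grip force is fixed at half the most. Time passes only in rows, so rows that do not move let the fingers close. It gives the time, the measured TCP pose, the force, the opening and the grip force at its end, in the units of the state.
- r.sense(): the state, without advancing time (a new reading comes with each control period).
- imaging.capture(name): name is "side" or "top" or "wrist"; returns a dict with "frame" (420x560x3 uint8, blue, green, red), "intrinsics" (3x3 intrinsics, pixels), "dist" ([k1, k2, p1, p2, k3] as OpenCV has them; the pictures are not rectified), "eye" and "orientation" of the camera in the world. Camera axes: x right, y down, z forward; pixel columns grow to the right and rows downward; lengths in m; the calibration is good to about 2 mm. A picture is of the moment at which its call begins. There is no depth.
- r.finish_job(): hands the job in; it is judged then, once.
Trained networks look in a picture, given as the dict that the camera call returned (one of the last four; its "shot" number tells which), for a name from the list of things; names that differ only in an ending like _2 or _b are one class to them, and where a whole thing is asked for, a point or a joint stands for the part that bears it (a point fixed in the world has none). Each returns a list of dicts, best first, with "confidence" (0 to 1); they miss things now and then, are a little off and sometimes report something else, mostly with a low value. They report only what shows in the picture. A call takes as long as a camera call.
- models.cut_out(picture, target): "region" (420x560 bool, what is visible of it) and "extent" ([left, top, width, height] as shares, 0 to 1, of the picture: columns of its width, rows of its height, round what is visible of it).
- models.place_of(picture, target): "at" ([column, row] as shares, 0 to 1, of the picture: columns of its width, rows of its height: a listed point, or the origin of a listed thing).
The state is a dict: "time_s": time; "joints": joint angles; "joint_velocities": joint speeds; "effort": joint torques, N m; "tcp_pos": TCP position; "ee_rot": TCP orientation; "wrist_force": force on the tool from outside, world axes, zero at the start; "moment": the same for the moment, N m; "gripper_width": opening from 0.0 (shut) to 1.0 (fully open); "gripper_force": force on a finger pad.
Only numpy, scipy, OpenCV 4.12 (cv2) and the standard library are available. Lean on these libraries where they do the work, as an engineer would, in place of code of your own. Each camera call takes 0.05 s, during which the arm holds its last target. There are 200 camera calls.

## Working session

There is one attempt and no reset: what is moved stays moved. The work goes in short steps, Python scripts to look and compute and a tool call to move; the robot and the scene stay as the last step left them, time stands still between calls to the robot, and variables do not carry over. Pictures are saved under pics/ and viewed, at most 10 in all, crops included, and the job is handed in when it is done.

Besides the shell and the picture viewer there is one more tool, called after "Emit:" as name(argument=value, ...) on one line, values as JSON. apply_moves: Moves the arm, as the interface text tells. Its arguments: {"type":"object","properties":{"moves":{"type":"array"},"hand":{"type":"number"}},"required":["moves"]}

```bash
mkdir -p pics
cat > h.py <<'E'
import numpy as np, cv2
from station import r, imaging, models
def ray(p,uv):
    k=np.array(p["intrinsics"],float);d=np.array(p["dist"],float)
    n=cv2.undistortPoints(np.array([[uv]],float),k,d)[0,0]
    v=np.array(p["orientation"])@np.array([n[0],n[1],1.]);return np.array(p["eye"]),v
def onz(p,uv,z):
    e,v=ray(p,uv);return e+v*(z-e[2])/v[2]
def proj(p,X):
    R=np.array(p["orientation"]);X=np.atleast_2d(X)
    rv=cv2.Rodrigues(R.T)[0];t=-R.T@np.array(p["eye"])
    return cv2.projectPoints(X.astype(float),rv,t,np.array(p["intrinsics"],float),np.array(p["dist"],float))[0][:,0]
E
python3 - <<'E'
from h import *
np.set_printoptions(precision=4,suppress=True)
s=r.sense();print(s["time_s"],s["tcp_pos"],s["ee_rot"],s["wrist_force"],s["gripper_width"])
Z=dict(cartridge_a=0.004,rack=0,bracket=0,seat=.014,bow_handle=.11,bow_hinge=.054,card_box2=0,dapping_cube=0,solder_tin2=0)
ims=[]
for c in("top","side"):
    p=imaging.capture(c);f=p["frame"].copy();print(c,p["eye"])
    for n,z in Z.items():
        for d in models.place_of(p,n)[:4]:
            if d["confidence"]<.2: continue
            uv=np.array(d["at"])*[560,420]
            print(n,round(d["confidence"],2),uv,onz(p,uv,z)[:2])
            cv2.circle(f,tuple(int(x) for x in uv),3,(0,0,255),-1)
    cv2.imwrite(f"pics/{c}0.png",f)
E
```

```text
0.0 [ 0.2709 -0.5626  0.2215] [[-0.901  -0.4337 -0.001 ]
 [-0.4337  0.901   0.0019]
 [ 0.0001  0.0021 -1.    ]] [ 0.4858 -0.4082  0.6855] 1.0019688271482805
top [ 0.552  -0.0988  1.0368]
cartridge_a 0.83 [175.784 219.492] [0.5858 0.1283]
cartridge_a 0.67 [206.808 221.508] [0.5824 0.0547]
rack 0.96 [205.016 223.986] [0.5766 0.0594]
bracket 0.91 [350.    240.996] [ 0.5425 -0.2847]
bracket 0.69 [206.08  224.196] [0.5762 0.0569]
seat 0.92 [351.4   238.686] [ 0.548  -0.2854]
bow_handle 0.69 [332.08  307.608] [ 0.4025 -0.2288]
bow_hinge 0.73 [332.696 242.886] [ 0.5381 -0.2359]
card_box2 0.67 [244.72 288.12] [ 0.4275 -0.0376]
dapping_cube 0.73 [263.312 155.694] [ 0.7421 -0.0752]
dapping_cube 0.6 [243.6   286.608] [ 0.431  -0.0349]
solder_tin2 0.65 [285.6   177.912] [ 0.6897 -0.1293]
side [0.3802 0.5782 0.5366]
cartridge_a 0.97 [275.184 288.414] [0.5827 0.0479]
cartridge_a 0.83 [297.696 264.516] [ 0.5628 -0.0315]
cartridge_a 0.42 [356.384 276.78 ] [ 0.4439 -0.0306]
rack 0.95 [278.32  293.118] [0.5745 0.054 ]
bracket 0.87 [330.792 207.186] [ 0.5501 -0.271 ]
bracket 0.28 [388.584 181.608] [ 0.4283 -0.4483]
seat 0.57 [332.528 198.618] [ 0.5506 -0.2896]
seat 0.43 [278.488 291.312] [0.5706 0.0632]
bow_handle 0.63 [387.128 181.482] [ 0.4215 -0.2375]
bow_hinge 0.74 [335.496 193.494] [ 0.5361 -0.2483]
bow_hinge 0.38 [278.992 291.606] [0.555 0.103]
card_box2 0.59 [358.904 277.494] [ 0.4393 -0.0346]
dapping_cube 0.94 [226.52 239.4 ] [ 0.7396 -0.0702]
dapping_cube 0.42 [265.104 229.992] [ 0.6706 -0.1302]
solder_tin2 0.7 [262.584 230.412] [ 0.6755 -0.1269]
```

View pics/top0.png

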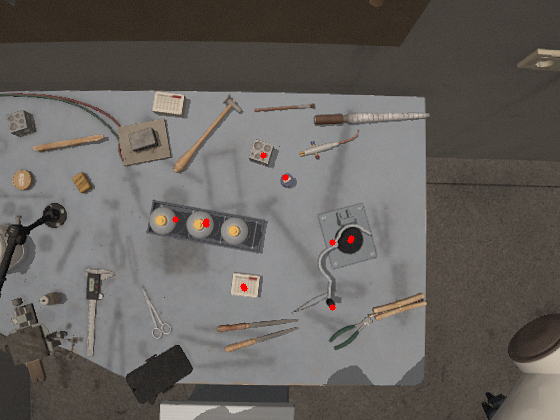

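View pics/side0.png

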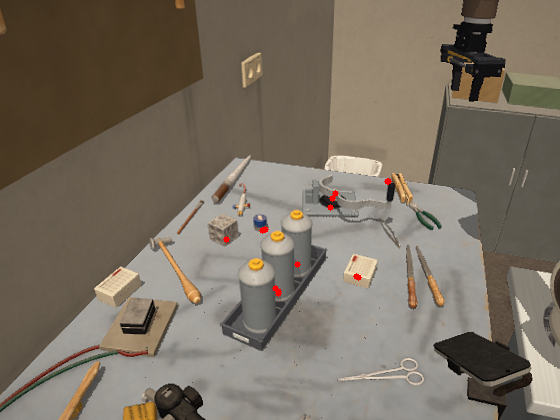

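The top view shows the valves at about (161,220), (198,224) and (235,231). The bracket plate is near (349,237), its bow open with the handle at (331,303), and the carton at (245,286). The side view agrees with this. Next I'll refine the valve centres and the bracket yaw.

Run:
```python
from h import *
np.set_printoptions(precision=4,suppress=True)
for c in("top","side"):
    p=imaging.capture(c);f=p["frame"]
    hsv=cv2.cvtColor(f,cv2.COLOR_BGR2HSV)
    m=cv2.inRange(hsv,(15,120,130),(35,255,255))
    n,l,st,ce=cv2.connectedComponentsWithStats(m)
    for i in range(1,n):
        u,v=ce[i]
        if st[i,4]>25 and ((c=="top" and 140<u<260 and 205<v<245) or (c=="side" and 240<u<310 and 200<v<275)): print(c,"valve",ce[i],st[i,4],onz(p,ce[i],.13)[:2])
    if c=="top":
        for n,z in(("rack",.02),("bracket",.01)):
            d=models.cut_out(p,n)[0];m=d["region"].astype(np.uint8)
            ys,xs=np.nonzero(m);P=np.array([onz(p,(x+0.,y+0.),z)[:2] for x,y in zip(xs,ys)])
            R=cv2.minAreaRect((P*1000).astype(np.float32));print(n,d["confidence"],R,cv2.boxPoints(R)/1000)
        x,y,w,h=290,190,110,130
        cv2.imwrite("pics/br.png",cv2.resize(f[y:y+h,x:x+w],None,fx=4.6,fy=4.6,interpolation=cv2.INTER_CUBIC))
        for u in((319,213),(366,205),(379,258),(333,270)): print(onz(p,u,.006)[:2])
```

```text
top valve [160.2299 219.8276] 87 [0.5804 0.1331]
top valve [198.3333 223.9556] 90 [0.5733 0.0535]
top valve [233.3864 230.4659] 88 [ 0.5613 -0.0194]
rack 0.76 ((570.471923828125, 55.98236846923828), (265.4380187988281, 78.76939392089844), 80.83487701416016) [[ 0.5105 -0.0688]
 [ 0.5882 -0.0813]
 [ 0.6305  0.1807]
 [ 0.5527  0.1933]]
bracket 0.81 ((511.86480712890625, -273.5391845703125), (220.9886016845703, 136.2236785888672), 12.347551345825195) [[ 0.3894 -0.2306]
 [ 0.4185 -0.3637]
 [ 0.6344 -0.3164]
 [ 0.6052 -0.1834]]
[ 0.6073 -0.2093]
[ 0.6283 -0.321 ]
[ 0.5034 -0.3532]
[ 0.4738 -0.2442]
side valve [296.2255 214.6176] 102 [ 0.5633 -0.0214]
side valve [276.9412 235.9076] 119 [0.5749 0.0517]
side valve [255.5232 264.106 ] 151 [0.5819 0.1317]
```

View pics/br.png

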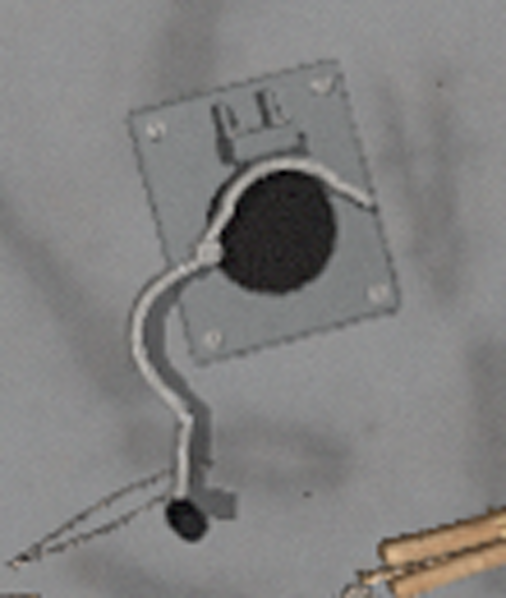

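The plate corners give the bracket a yaw of about 13°. The seat is near (350,240), and the handle top is at about (331,303). Next I'll compute the poses and turn toward the rack.

```bash
cat >> h.py <<'E'
def go(t,yaw=None):
    """turn about tool z to bring tool y to world yaw, then shift in the turned tool axes"""
    s=r.sense();R=np.array(s["ee_rot"]);a=0
    if yaw is not None:
        c=np.degrees(np.arctan2(R[1,1],R[0,1]));a=-((yaw-c+180)%360-180)
        w=np.radians(a);R=R@cv2.Rodrigues(np.array([0,0,w]))[0]
    d=R.T@(np.array(t)-np.array(s["tcp_pos"]))
    print("t",s["time_s"],"turn",round(a,2),"shift mm",np.round(d*1000,1),"rows",np.ceil(np.linalg.norm(d)/.0417),"F",np.round(s["wrist_force"],2),"tcp",np.round(s["tcp_pos"],4),"w",round(s["gripper_width"]*87,1))
E
python3 - <<'E'
from h import *
p=imaging.capture("top")
C=[onz(p,u,.006)[:2] for u in((318.,214.3),(363.3,203.0),(377,256.3),(333.5,269.3))]
c=np.mean(C,0);ya=C[0]-C[1]+C[3]-C[2];xa=C[0]-C[3]+C[1]-C[2]
print("yaw",np.degrees(np.arctan2(-ya[0],ya[1])),np.degrees(np.arctan2(xa[1],xa[0])),"size",np.linalg.norm(xa)/2,np.linalg.norm(ya)/2)
y=np.radians(13.5);print("seat",c-.009*np.array([np.cos(y),np.sin(y)]),"pad",onz(p,(350.2,240.4),.014)[:2],"handle",onz(p,(331,303),.11)[:2])
go((.562,-.0205,.2),170.8)
E
```

```text
yaw 16.084905179480465 15.840289144882085 size 0.13217175011751314 0.10954731042457753
seat [ 0.54624842 -0.28090198] pad [ 0.54399844 -0.28260522] handle [ 0.41217966 -0.22631944]
t 1.25 turn -55.09 shift mm [-582.1 -200.3   22.6] rows 15.0 F [ 0.17 -0.54  0.17] tcp [ 0.2712 -0.5631  0.2226] w 87.1
```

Emit:
apply_moves(moves=[[[0,0,0],-6.9],[[0,0,0],-6.9],[[0,0,0],-6.9],[[0,0,0],-6.9]], hand=0.087)

```text
time_s: 1.58
tcp_pos: [0.2712, -0.5631, 0.2225]
ee_rot: [[-0.593, -0.805, -0.0], [-0.805, 0.593, 0.0], [-0.0, 0.0, -1.0]]
wrist_force: [-0.5, 0.9, 0.4]
gripper_width: 0.998
gripper_force: 0.0
```

Emit:
apply_moves(moves=[[[0,0,0],-6.9],[[0,0,0],-6.9],[[0,0,0],-6.9],[[0,0,0],-6.9],[[0,0,0],0]])

```text
time_s: 2.0
tcp_pos: [0.2712, -0.5631, 0.2226]
ee_rot: [[-0.156, -0.988, 0.0], [-0.988, 0.156, -0.0], [0.0, -0.0, -1.0]]
wrist_force: [0.4, -1.0, 0.1]
gripper_width: 0.996
gripper_force: 0.0
```

Emit:
apply_moves(moves=[[[-0.0388,-0.0134,0.0015],0],[[-0.0388,-0.0134,0.0015],0],[[-0.0388,-0.0134,0.0015],0],[[-0.0388,-0.0134,0.0015],0],[[-0.0388,-0.0134,0.0015],0]])

```text
time_s: 2.42
tcp_pos: [0.3684, -0.3805, 0.2152]
ee_rot: [[-0.162, -0.987, 0.0], [-0.987, 0.162, -0.0], [0.0, -0.0, -1.0]]
wrist_force: [1.4, 0.2, 0.5]
gripper_width: 0.999
gripper_force: 0.0
```

Emit:
apply_moves(moves=[[[-0.0388,-0.0134,0.0015],0],[[-0.0388,-0.0134,0.0015],0],[[-0.0388,-0.0134,0.0015],0],[[-0.0388,-0.0134,0.0015],0],[[-0.0388,-0.0134,0.0015],0]])

```text
time_s: 2.83
tcp_pos: [0.4654, -0.1992, 0.2079]
ee_rot: [[-0.161, -0.987, 0.001], [-0.987, 0.161, -0.0], [0.0, -0.001, -1.0]]
wrist_force: [0.4, 0.1, -0.3]
gripper_width: 0.996
gripper_force: 0.0
```

Emit:
apply_moves(moves=[[[-0.0388,-0.0134,0.0015],0],[[-0.0388,-0.0134,0.0015],0],[[-0.0388,-0.0134,0.0015],0],[[-0.0388,-0.0134,0.0015],0],[[0,0,0],0]])

```text
time_s: 3.25
tcp_pos: [0.5454, -0.0512, 0.2013]
ee_rot: [[-0.155, -0.988, 0.002], [-0.988, 0.155, 0.001], [-0.001, -0.002, -1.0]]
wrist_force: [0.9, -0.2, 0.8]
gripper_width: 0.998
gripper_force: 0.0
```

Run:
```python
from h import *
np.set_printoptions(precision=4,suppress=True)
p=imaging.capture("wrist");f=p["frame"].copy();print(p["eye"])
m=cv2.inRange(cv2.cvtColor(f,cv2.COLOR_BGR2HSV),(15,120,110),(35,255,255))
n,l,st,ce=cv2.connectedComponentsWithStats(m)
for i in range(1,n):
    if st[i,4]>60: print(ce[i],st[i],onz(p,ce[i],.134)[:2])
for d in models.place_of(p,"cartridge_a"): print(d["confidence"],np.array(d["at"])*[560,420],onz(p,np.array(d["at"])*[560,420],.004)[:2])
cv2.imwrite("pics/w1.png",f); go((.562,-.0205,.073))
```

```text
[ 0.531  -0.1324  0.3636]
[ 75.6353 114.0471] [ 70 108  12  13  85] [ 0.6718 -0.154 ]
[497.4545 170.2218] [488 143  22  61 275] [ 0.3821 -0.0689]
[265.5598 263.0215] [251 250  29  29 418] [ 0.5603 -0.0228]
[102.6195 312.3365] [ 96 287  28  53 318] [0.7036 0.0023]
[456.566  313.4088] [436 287  28  53 318] [0.4109 0.0485]
[266.2247 340.8825] [254 330  26  23 485] [0.5722 0.0494]
[412.3853 363.862 ] [ 254  347  306   29 4929] [0.449  0.0951]
0.89 [269.584 216.72 ] [ 0.5624 -0.0181]
0.82 [271.992 271.32 ] [0.571  0.0515]
t 3.35 turn 0 shift mm [-36.9 -13.7 128.2] rows 4.0 F [-0.36  0.15 -0.64] tcp [ 0.5427 -0.0548  0.2012] w 87.0
```

View pics/w1.png

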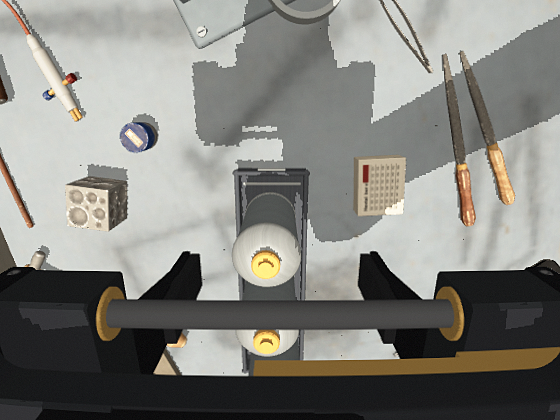

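Wrist view: the nearest valve is at (265,263) and the middle one at (266,341), both centred between the fingers. I'll move over cartridge C and go down.

Emit:
apply_moves(moves=[[[-0.018,-0.0065,0],0],[[-0.018,-0.0065,0],0],[[0,0,0],0],[[0,0,0.025],0],[[0,0,0.025],0]])

```text
time_s: 3.77
tcp_pos: [0.5614, -0.0237, 0.1527]
ee_rot: [[-0.161, -0.987, 0.004], [-0.987, 0.161, 0.001], [-0.002, -0.004, -1.0]]
wrist_force: [0.1, 0.1, -0.1]
gripper_width: 0.998
gripper_force: 0.0
```

```bash
python3 -c "
from h import *
go((.5612,-.0215,.073))"
```

```text
t 3.7667 turn 0 shift mm [-2.   0.9 79.7] rows 2.0 F [ 0.05  0.13 -0.08] tcp [ 0.5614 -0.0237  0.1527] w 86.8
```

Emit:
apply_moves(moves=[[[-0.0015,0.001,0.027],0],[[0,0,0.027],0],[[0,0,0.025],0],[[0,0,0],0],[[0,0,0],0]])

```text
time_s: 4.18
tcp_pos: [0.559, -0.0226, 0.0721]
ee_rot: [[-0.16, -0.987, -0.003], [-0.987, 0.16, -0.001], [0.002, 0.003, -1.0]]
wrist_force: [-0.0, -0.1, 0.3]
gripper_width: 1.001
gripper_force: 0.0
```

Emit:
apply_moves(moves=[[[0,0,0],0],[[0,0,0],0],[[0,0,0],0],[[0,0,0],0],[[0,0,0],0]], hand=0)

```text
time_s: 4.6
tcp_pos: [0.5604, -0.0211, 0.0735]
ee_rot: [[-0.158, -0.987, 0.002], [-0.987, 0.158, 0.0], [-0.001, -0.002, -1.0]]
wrist_force: [0.5, -0.7, 0.2]
gripper_width: 0.71
gripper_force: 0.0
```

Emit:
apply_moves(moves=[[[0,0,0],0],[[0,0,0],0],[[0,0,0],0],[[0,0,0],0],[[0,0,0],0]])

```text
time_s: 5.02
tcp_pos: [0.561, -0.0211, 0.0733]
ee_rot: [[-0.157, -0.988, 0.002], [-0.988, 0.157, 0.0], [-0.0, -0.002, -1.0]]
wrist_force: [1.6, 0.3, 3.9]
gripper_width: 0.633
gripper_force: 30.0
```

Emit:
apply_moves(moves=[[[0,0,-0.006],0],[[0,0,-0.006],0],[[0,0,0],0],[[0,0,0],0],[[0,0,0],0]])

```text
time_s: 5.43
tcp_pos: [0.5592, -0.0212, 0.0839]
ee_rot: [[-0.158, -0.987, -0.002], [-0.987, 0.158, 0.0], [0.0, 0.002, -1.0]]
wrist_force: [0.4, 0.7, -3.2]
gripper_width: 0.64
gripper_force: 30.0
```

Emit:
apply_moves(moves=[[[0,0,0],0],[[0,0,0],0],[[0,0,0],0]])

```text
time_s: 5.68
tcp_pos: [0.5597, -0.0212, 0.0842]
ee_rot: [[-0.158, -0.987, -0.001], [-0.987, 0.158, -0.0], [0.0, 0.001, -1.0]]
wrist_force: [-0.0, 0.0, -3.1]
gripper_width: 0.636
gripper_force: 30.0
```

Emit:
apply_moves(moves=[[[0,0,0],0],[[0,0,0],0],[[0,0,0],0]])

```text
time_s: 5.93
tcp_pos: [0.56, -0.0212, 0.0845]
ee_rot: [[-0.158, -0.987, -0.0], [-0.987, 0.158, -0.0], [0.0, 0.0, -1.0]]
wrist_force: [-0.4, 0.3, -4.4]
gripper_width: 0.638
gripper_force: 30.0
```

Run:
```python
from h import *
F=[]
for i in range(8):
    p=imaging.capture("side");F.append(r.sense()["wrist_force"])
print(np.mean(F,0),np.std(F,0))
y=np.radians(15.);x=np.array([np.cos(y),np.sin(y)]);S=np.array([.5455,-.2825])
T=S-.012*x;print(T); go((.5602,-.0212,.215)); go((*T,.24)); print(np.linalg.norm(np.array([.412,-.226])-S))
```

```text
[-0.23839248  0.10025006 -4.08022605] [0.35610371 0.60298461 0.18534602]
[ 0.53390889 -0.28560583]
t 6.3333 turn 0 shift mm [  -0.    -0.2 -130.5] rows 4.0 F [-0.45 -0.9  -4.2 ] tcp [ 0.56   -0.0212  0.0845] w 55.2
t 6.3333 turn 0 shift mm [ 265.2  -16.  -155.5] rows 8.0 F [-0.45 -0.9  -4.2 ] tcp [ 0.56   -0.0212  0.0845] w 55.2
0.1449637885818386
```

The mean of 4.08 N means this one is full, about 0.42 kg. I'll lift it and carry it halfway, then look at the bracket from close by.

Emit:
apply_moves(moves=[[[0,0,-0.0375],0],[[0,0,-0.0375],0],[[0,0,-0.0375],0],[[0,0,-0.0375],0],[[0,0,0],0]])

```text
time_s: 6.75
tcp_pos: [0.5647, -0.0213, 0.244]
ee_rot: [[-0.156, -0.988, 0.018], [-0.988, 0.156, 0.001], [-0.003, -0.018, -1.0]]
wrist_force: [4.4, -0.7, -3.0]
gripper_width: 0.64
gripper_force: 30.0
```

Emit:
apply_moves(moves=[[[0.0379,-0.0023,0],0],[[0.0379,-0.0023,0],0],[[0.0379,-0.0023,0],0],[[0.0379,-0.0023,0],0],[[0,0,0],0]])

```text
time_s: 7.17
tcp_pos: [0.5437, -0.1777, 0.2342]
ee_rot: [[-0.164, -0.987, -0.001], [-0.987, 0.164, -0.002], [0.002, 0.001, -1.0]]
wrist_force: [1.7, 1.6, -3.4]
gripper_width: 0.633
gripper_force: 30.0
```

Run:
```python
from h import *
np.set_printoptions(precision=4,suppress=True)
imaging.capture("top");imaging.capture("top")
p=imaging.capture("wrist");f=p["frame"].copy();print(p["eye"])
for n,z in dict(bracket=0,seat=.014,bow_handle=.11,bow_hinge=.054).items():
    for d in models.place_of(p,n)[:2]:
        uv=np.array(d["at"])*[560,420];print(n,round(d["confidence"],2),uv,onz(p,uv,z)[:2])
y=np.radians(15.);x=np.array([np.cos(y),np.sin(y)]);yy=np.array([-x[1],x[0]]);S=np.array([.5455,-.2825])
for a,b,z in((0,0,.014),(-58,-56,.006),(-58,56,.006),(76,56,.006),(76,-56,.006),(0,41,.064),(0,29.5,.064),(0,-29.5,.064),(29.5,0,.064)):
    u=proj(p,[*(S+(a*x+b*yy)/1000),z])[0];cv2.circle(f,tuple(int(round(v)) for v in u),2,(0,0,255),-1)
cv2.imwrite("pics/w2.png",cv2.resize(f,None,fx=1.4,fy=1.4))
```

```text
[ 0.53   -0.2549  0.3963]
bracket 0.94 [262.08  92.4 ] [ 0.5471 -0.278 ]
bracket 0.22 [147.504 280.686] [ 0.746 -0.065]
seat 0.89 [260.904  86.184] [ 0.5466 -0.2838]
bow_handle 0.78 [424.816 121.8  ] [ 0.4092 -0.2268]
bow_hinge 0.63 [276.528 127.302] [ 0.5362 -0.2392]
```

View pics/w2.png

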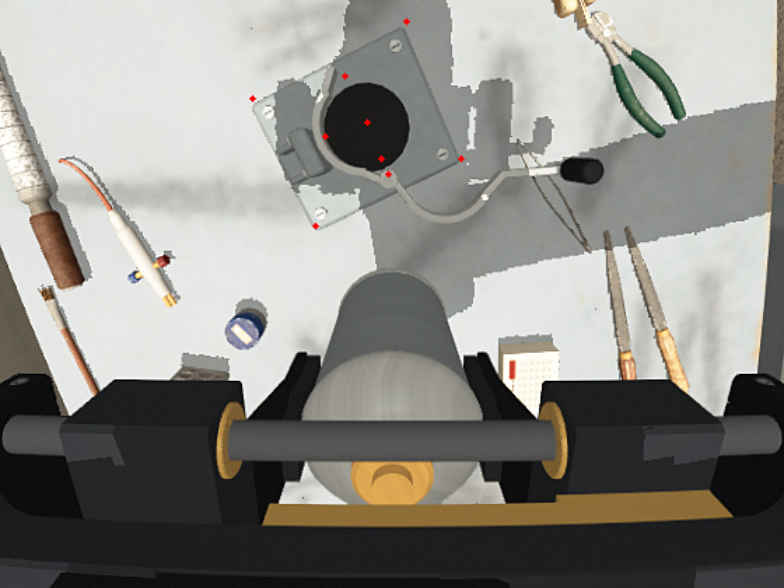

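Wrist view: the cartridge is held upright, pad centre at (367,126), plate corners at (252,103), (318,229), (461,160) and (403,28), handle top at (598,171). My predicted points fall about 3 mm off, so I'll fit the bracket pose.

Run:
```python
from h import *
from scipy.optimize import least_squares
np.set_printoptions(precision=4,suppress=True)
p=imaging.capture("wrist")
L=np.array([(0,0,.014),(76,56,.006),(-58,56,.006),(-58,-56,.006),(76,-56,.006)])
# order: back-left? corners matched to picture
U=np.array([(367,126),(318,229),(461,160),(403,28),(252,103)])/1.4
def pts(q,L):
    x=np.array([np.cos(q[2]),np.sin(q[2])]);y=np.array([-x[1],x[0]])
    return np.array([[*(q[:2]+(a*x+b*y)/1000),z] for a,b,z in L])
s=least_squares(lambda q:(proj(p,pts(q,L))-U).ravel(),[.5455,-.2825,.26]);print(s.x,np.degrees(s.x[2]),s.fun)
print("handle",onz(p,(598/1.4,171/1.4),.11)[:2])
q=s.x;print("hinge",pts(q,[(0,41,.054)])); T=pts(q,[(-10,0,0)])[0][:2];print("T",T)
go((*T,.235))
print(r.sense()["joints"])
```

```text
[ 0.5476 -0.2767  0.2812] 16.1123396267963 [ 0.1566  0.4575 -1.0853  0.5305  0.1304  0.5532  0.7256 -2.165  -0.0116
  0.9088]
handle [ 0.4083 -0.2243]
hinge [[ 0.5362 -0.2373  0.054 ]]
T [ 0.538  -0.2794]
t 7.5667 turn 0 shift mm [108.   -9.6  -0.5] rows 3.0 F [-0.25  0.25 -4.03] tcp [ 0.5454 -0.1712  0.2346] w 55.8
[ -1.2014  16.3675  -6.1535  -0.0082 -67.4726  -7.7807]
```

Emit:
apply_moves(moves=[[[0.0372,-0.0026,0],0],[[0.0372,-0.0026,0],0],[[0.0372,-0.0025,0],0],[[0,0,0],0],[[0,0,0],0]])

```text
time_s: 7.98
tcp_pos: [0.5349, -0.2848, 0.234]
ee_rot: [[-0.16, -0.987, -0.001], [-0.987, 0.16, 0.0], [-0.0, 0.001, -1.0]]
wrist_force: [-0.1, 0.4, -4.1]
gripper_width: 0.636
gripper_force: 30.0
```

Emit:
apply_moves(moves=[[[0,0,0],0],[[0,0,0.028],0],[[0,0,0.028],0],[[0,0,0],0],[[0,0,0],0]])

```text
time_s: 8.4
tcp_pos: [0.5345, -0.2824, 0.1775]
ee_rot: [[-0.156, -0.988, -0.004], [-0.988, 0.156, 0.001], [-0.0, 0.004, -1.0]]
wrist_force: [0.6, -0.3, -2.5]
gripper_width: 0.632
gripper_force: 30.0
```

Run:
```python
from h import *
imaging.capture("top");p=imaging.capture("side");go((.5354,-.2827,.0885))
f=p["frame"][100:300,240:480];cv2.imwrite("pics/s2.png",cv2.resize(f,None,fx=3,fy=3,interpolation=cv2.INTER_CUBIC))
```

```text
t 8.5 turn 0 shift mm [-0.8  1.7 92.1] rows 3.0 F [ 0.31 -0.78 -4.05] tcp [ 0.5367 -0.2836  0.1806] w 55.4
```

View pics/s2.png

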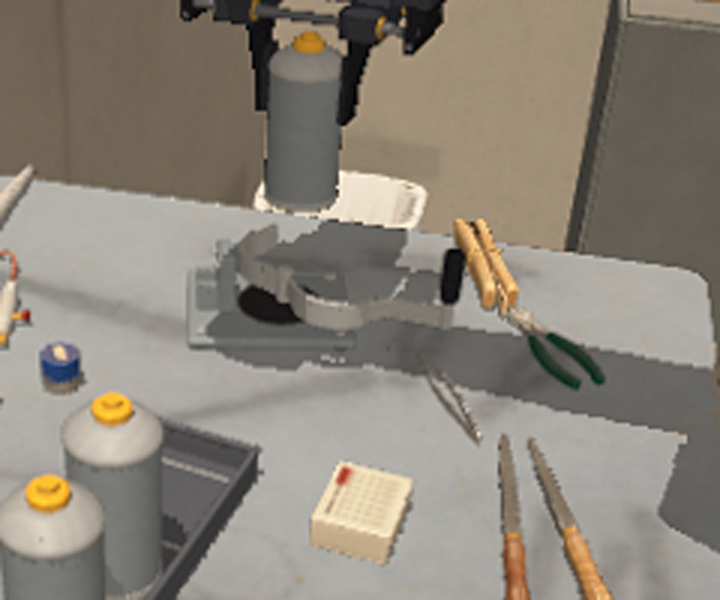

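Side view: the can hangs upright above the seat, at about (303,125) in the crop, with the bow clear of it on the right. I'll lower it.

Emit:
apply_moves(moves=[[[0,0.0015,0.018],0],[[0,0,0.024],0],[[0,0,0.024],0],[[0,0,0.016],0],[[0,0,0.007],0]])

```text
time_s: 8.92
tcp_pos: [0.5337, -0.2832, 0.0891]
ee_rot: [[-0.157, -0.988, -0.001], [-0.988, 0.157, 0.0], [-0.0, 0.001, -1.0]]
wrist_force: [-0.1, 0.5, -3.3]
gripper_width: 0.636
gripper_force: 30.0
```

Emit:
apply_moves(moves=[[[0,0,0],0],[[0,0,0],0],[[0,0,0],0],[[0,0,0],0]])

```text
time_s: 9.25
tcp_pos: [0.535, -0.2839, 0.0916]
ee_rot: [[-0.158, -0.988, 0.004], [-0.988, 0.158, -0.001], [0.001, -0.004, -1.0]]
wrist_force: [0.3, -0.3, -3.4]
gripper_width: 0.633
gripper_force: 30.0
```

Emit:
apply_moves(moves=[[[0,0,0.001],0],[[0,0,0.001],0],[[0,0,0.001],0],[[0,0,0],0],[[0,0,0],0]])

```text
time_s: 9.67
tcp_pos: [0.5336, -0.2835, 0.0865]
ee_rot: [[-0.158, -0.987, -0.0], [-0.987, 0.158, 0.0], [0.0, 0.0, -1.0]]
wrist_force: [-0.1, -0.2, -3.5]
gripper_width: 0.635
gripper_force: 30.0
```

Emit:
apply_moves(moves=[[[-0.0008,-0.0018,0],0],[[-0.0009,-0.0018,0],0],[[0,0,0.001],0],[[0,0,0],0],[[0,0,0],0]])

```text
time_s: 10.08
tcp_pos: [0.5374, -0.2823, 0.0854]
ee_rot: [[-0.158, -0.987, -0.0], [-0.987, 0.158, 0.0], [-0.0, 0.0, -1.0]]
wrist_force: [0.0, 0.4, -4.8]
gripper_width: 0.635
gripper_force: 30.0
```

Emit:
apply_moves(moves=[[[0,0,0.001],0],[[0,0,0],0],[[0,0,0],0],[[0,0,0],0]])

```text
time_s: 10.42
tcp_pos: [0.5374, -0.2824, 0.0845]
ee_rot: [[-0.158, -0.987, 0.0], [-0.987, 0.158, -0.0], [0.0, -0.0, -1.0]]
wrist_force: [-0.5, 0.2, -3.8]
gripper_width: 0.636
gripper_force: 30.0
```

Emit:
apply_moves(moves=[[[0,0,0.001],0],[[0,0,0],0],[[0,0,0],0],[[0,0,0],0]])

```text
time_s: 10.75
tcp_pos: [0.5376, -0.2825, 0.0837]
ee_rot: [[-0.158, -0.987, 0.0], [-0.987, 0.158, -0.0], [0.0, -0.0, -1.0]]
wrist_force: [0.0, -0.6, -3.1]
gripper_width: 0.637
gripper_force: 30.0
```

Emit:
apply_moves(moves=[[[0,0,0.001],0],[[0,0,0],0],[[0,0,0],0],[[0,0,0],0]])

```text
time_s: 11.08
tcp_pos: [0.5376, -0.2828, 0.0835]
ee_rot: [[-0.158, -0.988, 0.001], [-0.988, 0.158, -0.001], [0.001, -0.001, -1.0]]
wrist_force: [-2.1, -1.2, 4.7]
gripper_width: 0.636
gripper_force: 30.0
```

Run:
```python
from h import *
F=[]
for i in range(4): p=imaging.capture("side");F.append(r.sense()["wrist_force"])
print(np.mean(F,0)); go((.5376,-.2825,.083))
```

```text
[-2.05318866 -1.02359953  5.58035414]
t 11.2833 turn 0 shift mm [-0.3  0.1  0.5] rows 1.0 F [-2.21 -1.44  5.23] tcp [ 0.5376 -0.2828  0.0835] w 55.2
```

The can is on the pad. I'll release it and rise.

Emit:
apply_moves(moves=[[[0,0,0],0],[[0,0,0],0],[[0,0,0],0],[[0,0,0],0],[[0,0,0],0]], hand=0.087)

```text
time_s: 11.7
tcp_pos: [0.5375, -0.2822, 0.0822]
ee_rot: [[-0.158, -0.987, -0.0], [-0.987, 0.158, 0.0], [-0.0, 0.0, -1.0]]
wrist_force: [0.5, -0.7, 0.1]
gripper_width: 0.928
gripper_force: 0.0
```

Emit:
apply_moves(moves=[[[0,0,0],0],[[0,0,0],0],[[0,0,0],0],[[0,0,0],0],[[0,0,0],0]])

```text
time_s: 12.12
tcp_pos: [0.5375, -0.2824, 0.0825]
ee_rot: [[-0.158, -0.987, 0.0], [-0.987, 0.158, 0.0], [-0.0, -0.0, -1.0]]
wrist_force: [0.1, -0.2, -0.3]
gripper_width: 0.999
gripper_force: 0.0
```

Emit:
apply_moves(moves=[[[0,0,-0.02],0],[[0,0,-0.025],0],[[0,0,-0.03],0],[[0,0,-0.035],0],[[0,0,0],0]])

```text
time_s: 12.53
tcp_pos: [0.5413, -0.2843, 0.2008]
ee_rot: [[-0.156, -0.988, 0.014], [-0.988, 0.156, -0.006], [0.004, -0.014, -1.0]]
wrist_force: [1.4, -1.3, 2.2]
gripper_width: 1.001
gripper_force: 0.0
```

Run:
```python
from h import *
np.set_printoptions(precision=4,suppress=True)
for c in("side","top"):
    p=imaging.capture(c)
    m=cv2.inRange(cv2.cvtColor(p["frame"],cv2.COLOR_BGR2HSV),(15,120,110),(35,255,255))
    n,l,st,ce=cv2.connectedComponentsWithStats(m)
    for i in range(1,n):
        if st[i,4]>25: 
            q=onz(p,ce[i],.144)[:2]
            if np.hypot(*(q-[.54,-.28]))<.05: print(c,ce[i],q)
    for d in models.place_of(p,"bow_handle")[:1]:
        uv=np.array(d["at"])*[560,420];print("handle",c,d["confidence"],uv,onz(p,uv,.11)[:2])
    if c=="side":cv2.imwrite("pics/s3.png",cv2.resize(p["frame"][100:300,240:480],None,fx=3,fy=3,interpolation=cv2.INTER_CUBIC))
print(r.sense()["joints"]);go((.408,-.225,.19))
```

```text
side [339.5789 154.1404] [ 0.5369 -0.2735]
handle side 0.62 [387.688 180.096] [ 0.4211 -0.2444]
handle top 0.55 [332.024 305.508] [ 0.4069 -0.2286]
[-12.4597  21.5823  -4.8423  -0.0427 -63.6733   3.3744]
t 12.7333 turn 0 shift mm [-36.  136.1   1.9] rows 4.0 F [-0.56 -0.34 -0.65] tcp [ 0.5367 -0.282   0.1916] w 87.0
```

View pics/s3.png

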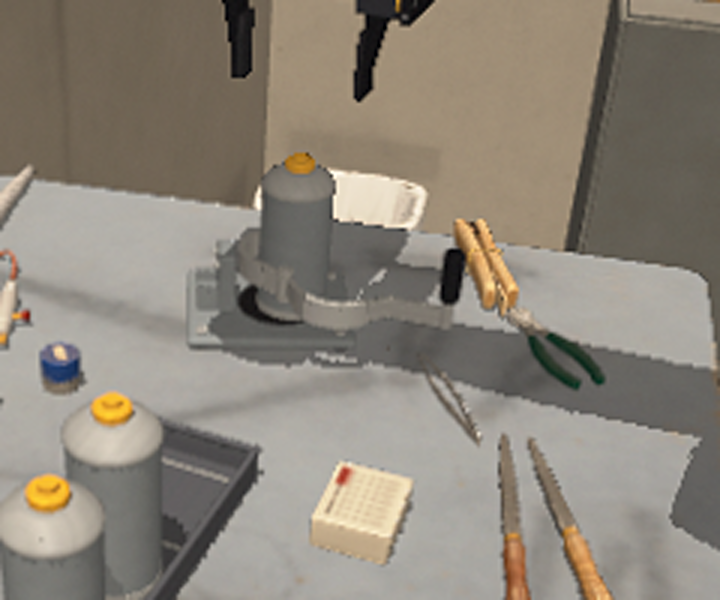

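Side view: the can stands upright on the seat at about (297,235) in the crop, let go. The bow is still open, with the handle at (452,275). Next I'll move over the handle and turn the tool.

Emit:
apply_moves(moves=[[[-0.009,0.0338,0],0],[[-0.009,0.0338,0],0],[[-0.009,0.0338,0],0],[[-0.009,0.0338,0],0],[[0,0,0],0]])

```text
time_s: 13.15
tcp_pos: [0.4021, -0.2231, 0.1903]
ee_rot: [[-0.159, -0.987, -0.008], [-0.987, 0.159, 0.004], [-0.002, 0.008, -1.0]]
wrist_force: [0.1, 0.8, -0.6]
gripper_width: 1.0
gripper_force: 0.0
```

Emit:
apply_moves(moves=[[[0,0,0],6.7],[[0,0,0],6.7],[[0,0,0],6.7],[[0,0,0],6.7],[[0,0,0],6.7]], hand=0.044)

```text
time_s: 13.57
tcp_pos: [0.4089, -0.2253, 0.1912]
ee_rot: [[-0.681, -0.732, -0.003], [-0.732, 0.681, 0.001], [0.001, 0.003, -1.0]]
wrist_force: [-0.1, 0.1, 0.6]
gripper_width: 0.709
gripper_force: 0.0
```

Emit:
apply_moves(moves=[[[0,0,0],6.7],[[0,0,0],6.7],[[0,0,0],6.7],[[0,0,0],6.7],[[0,0,0],6.7]])

```text
time_s: 13.98
tcp_pos: [0.4089, -0.2254, 0.1911]
ee_rot: [[-0.972, -0.235, -0.003], [-0.235, 0.972, 0.001], [0.003, 0.001, -1.0]]
wrist_force: [0.7, 0.3, -0.2]
gripper_width: 0.514
gripper_force: 0.0
```

Emit:
apply_moves(moves=[[[0,0,0],6.7],[[0,0,0],6.7],[[0,0,0],6.1],[[0,0,0],0],[[0,0,0],0]])

```text
time_s: 14.4
tcp_pos: [0.4092, -0.2254, 0.1915]
ee_rot: [[-0.996, 0.095, -0.002], [0.095, 0.996, 0.0], [0.002, 0.0, -1.0]]
wrist_force: [0.4, -0.2, 0.0]
gripper_width: 0.504
gripper_force: 0.0
```

Run:
```python
from h import *
np.set_printoptions(precision=4,suppress=True)
go((.409,-.2265,.09),84.4)
p=imaging.capture("wrist")
for d in models.place_of(p,"bow_handle")[:2]:
    uv=np.array(d["at"])*[560,420];print("handle",d["confidence"],uv,onz(p,uv,.11)[:2])
cv2.imwrite("pics/w4.png",p["frame"])
```

```text
t 14.4 turn 0.17 shift mm [ -0.2  -1.1 101.5] rows 3.0 F [ 0.43 -0.24  0.04] tcp [ 0.4092 -0.2254  0.1915] w 43.8
handle 0.65 [278.488 220.92 ] [ 0.4081 -0.225 ]
```

View pics/w4.png

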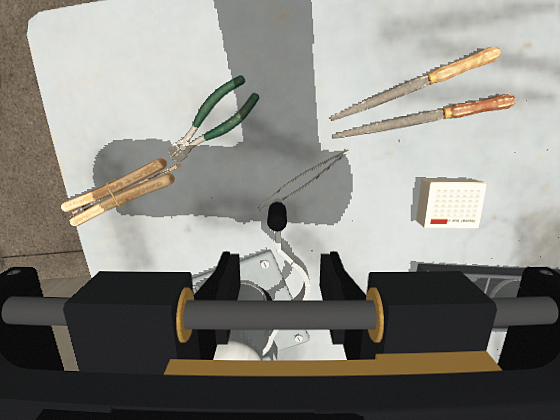

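Wrist view: the handle, at (278,217), is centred between the fingers, and its computed spot agrees with the tool position to about 1 mm. I'll go down, cage it and begin the swing.

Emit:
apply_moves(moves=[[[0,0,0.03],0],[[0,0,0.03],0],[[0,0,0.025],0],[[0,0,0.016],0],[[0,0,0],0]])

```text
time_s: 14.92
tcp_pos: [0.4069, -0.2249, 0.0882]
ee_rot: [[-0.995, 0.097, -0.008], [0.097, 0.995, 0.002], [0.008, 0.001, -1.0]]
wrist_force: [0.2, -0.4, -0.5]
gripper_width: 0.501
gripper_force: 0.0
```

Emit:
apply_moves(moves=[[[0,0,0],0],[[0,0,0],0],[[0,0,0],0],[[0,0,0],0],[[0,0,0],0]], hand=0.022)

```text
time_s: 15.33
tcp_pos: [0.4102, -0.2256, 0.0925]
ee_rot: [[-0.995, 0.097, 0.002], [0.097, 0.995, -0.0], [-0.002, -0.0, -1.0]]
wrist_force: [1.1, -0.2, 0.3]
gripper_width: 0.27
gripper_force: 0.0
```

Emit:
apply_moves(moves=[[[-0.0005,-0.011,0],-5],[[-0.0005,-0.011,0],-5],[[-0.0005,-0.011,0],-5],[[-0.0005,-0.011,0],-5]])

```text
time_s: 15.67
tcp_pos: [0.4127, -0.2694, 0.0921]
ee_rot: [[-0.967, -0.253, -0.0], [-0.253, 0.967, 0.0], [0.0, 0.0, -1.0]]
wrist_force: [-1.3, 1.0, 0.7]
gripper_width: 0.257
gripper_force: 0.6
```

Run:
```python
from h import *
p=imaging.capture("wrist")
go((.408,-.225,.09))
for c in("wrist","side"):
    p=imaging.capture(c)
    for d in models.place_of(p,"bow_handle")[:2]:
        uv=np.array(d["at"])*[560,420];print(c,d["confidence"],uv,onz(p,uv,.11)[:2])
```

```text
t 15.7167 turn 0 shift mm [-6.  45.9  2.1] rows 2.0 F [ 1.04 -0.32  0.66] tcp [ 0.4139 -0.2709  0.0922] w 21.9
wrist 0.75 [286.888 285.306] [ 0.41197658 -0.26618234]
side 0.66 [333.48  201.096] [ 0.51531152 -0.12118897]
side 0.62 [390.824 171.402] [ 0.41889699 -0.28919394]
```

Emit:
apply_moves(moves=[[[-0.0005,-0.011,0],-5],[[-0.0005,-0.011,0],-5],[[-0.0005,-0.011,0],-5],[[-0.0005,-0.011,0],-5],[[-0.0005,-0.011,0],-5]])

```text
time_s: 16.33
tcp_pos: [0.437, -0.3173, 0.0914]
ee_rot: [[-0.771, -0.637, -0.002], [-0.637, 0.771, 0.001], [0.001, 0.002, -1.0]]
wrist_force: [-1.1, 1.7, -0.1]
gripper_width: 0.252
gripper_force: 0.6
```

Emit:
apply_moves(moves=[[[-0.0005,-0.011,0],-5],[[-0.0005,-0.011,0],-5],[[-0.0005,-0.011,0],-5],[[-0.0005,-0.011,0],-5],[[0,0,0],0]])

```text
time_s: 16.75
tcp_pos: [0.4724, -0.3466, 0.0914]
ee_rot: [[-0.508, -0.861, 0.0], [-0.861, 0.508, -0.001], [0.0, -0.001, -1.0]]
wrist_force: [0.2, -0.2, 0.2]
gripper_width: 0.252
gripper_force: 0.0
```

Run:
```python
from h import *
imaging.capture("wrist");imaging.capture("wrist")
H=np.array([.536,-.239]);s=r.sense();d=np.array(s["tcp_pos"])[:2]-H;print(np.hypot(*d),np.degrees(np.arctan2(d[1],d[0]))%360,s["wrist_force"],s["time_s"])
p=imaging.capture("wrist")
for d in models.place_of(p,"bow_handle")[:2]:
        uv=np.array(d["at"])*[560,420];q=onz(p,uv,.11)[:2];d_=q-H;print(d["confidence"],uv,q,np.hypot(*d_),np.degrees(np.arctan2(d_[1],d_[0]))%360)
```

```text
0.12488291616390904 238.7101585107169 [0.02213279 0.47765804 0.03412751] 16.85
0.78 [280.672 281.988] [ 0.46864355 -0.34638052] 0.12675751359115195 237.90123290467884
```

Emit:
apply_moves(moves=[[[-0.0005,-0.011,0],-5],[[-0.0005,-0.011,0],-5],[[-0.0005,-0.011,0],-5],[[-0.0005,-0.011,0],-5],[[0,0,0],0]])

```text
time_s: 17.37
tcp_pos: [0.5134, -0.3617, 0.0916]
ee_rot: [[-0.183, -0.983, 0.001], [-0.983, 0.183, -0.001], [0.001, -0.001, -1.0]]
wrist_force: [0.1, 0.0, 0.1]
gripper_width: 0.257
gripper_force: 0.0
```

Emit:
apply_moves(moves=[[[-0.0003,-0.0066,0],-3],[[-0.0003,-0.0066,0],-3],[[-0.0003,-0.0066,0],-3],[[0,0,0],0]])

```text
time_s: 17.7
tcp_pos: [0.532, -0.363, 0.0915]
ee_rot: [[-0.029, -1.0, -0.0], [-1.0, 0.029, 0.0], [-0.0, 0.0, -1.0]]
wrist_force: [1.3, -0.9, 0.4]
gripper_width: 0.25
gripper_force: 0.0
```

Emit:
apply_moves(moves=[[[-0.0003,-0.0066,0],-3],[[-0.0003,-0.0066,0],-3],[[0,0,0],0],[[0,0,0],0]])

```text
time_s: 18.03
tcp_pos: [0.5448, -0.3624, 0.0916]
ee_rot: [[0.073, -0.997, 0.0], [-0.997, -0.073, 0.0], [-0.0, -0.0, -1.0]]
wrist_force: [-0.1, 0.5, 0.3]
gripper_width: 0.252
gripper_force: 0.0
```

```bash
cat >> h.py <<'E'
def bow():
    H=np.array([.536,-.239]);s=r.sense();d=np.array(s["tcp_pos"])[:2]-H;print(np.hypot(*d),np.degrees(np.arctan2(d[1],d[0]))%360,s["wrist_force"],s["time_s"])
    p=imaging.capture("wrist")
    for d in models.place_of(p,"bow_handle")[:2]:
        uv=np.array(d["at"])*[560,420];q=onz(p,uv,.11)[:2];d_=q-H;print(d["confidence"],uv,q,np.hypot(*d_),np.degrees(np.arctan2(d_[1],d_[0]))%360)
E
python3 -c "
from h import *
bow()"
```

```text
0.1236926404813531 274.0854696980405 [-0.05508115  0.52340833  0.27870232] 18.0333
0.68 [285.6   278.586] [ 0.54145346 -0.36571466] 0.1268319594273582 272.46433774464754
```

Emit:
apply_moves(moves=[[[0,-0.0044,0],-2],[[0,-0.0044,0],-2],[[0,0,0],0],[[0,0,0],0]])

```text
time_s: 18.47
tcp_pos: [0.5536, -0.3618, 0.0916]
ee_rot: [[0.144, -0.99, -0.0], [-0.99, -0.144, 0.0], [-0.0, 0.0, -1.0]]
wrist_force: [-0.2, 0.7, 0.7]
gripper_width: 0.253
gripper_force: 0.2
```

Emit:
apply_moves(moves=[[[0,-0.0044,0],-2],[[0,-0.0044,0],-2],[[0,0,0],0],[[0,0,0],0]])

```text
time_s: 18.8
tcp_pos: [0.5625, -0.3605, 0.0915]
ee_rot: [[0.213, -0.977, 0.0], [-0.977, -0.213, 0.0], [0.0, -0.0, -1.0]]
wrist_force: [-0.2, -0.1, 0.3]
gripper_width: 0.252
gripper_force: 0.2
```

```bash
python3 -c "
from h import *
bow()"
```

```text
0.12436691356672118 282.3242888995279 [-0.19827533 -0.08418149  0.28426576] 18.8
0.68 [287.504 280.308] [ 0.55876011 -0.36345364] 0.12651770827173894 280.363736971405
```

Emit:
apply_moves(moves=[[[0,-0.0022,0],0],[[0,-0.0022,0],0],[[0,0,0],0],[[0,0,0],0]])

```text
time_s: 19.23
tcp_pos: [0.5671, -0.3598, 0.0916]
ee_rot: [[0.215, -0.977, 0.0], [-0.977, -0.215, -0.0], [0.0, -0.0, -1.0]]
wrist_force: [-0.7, -1.4, 0.3]
gripper_width: 0.251
gripper_force: 0.6
```

Emit:
apply_moves(moves=[[[0,-0.002,0],0],[[0,0,0],0],[[0,0,0],0]])

```text
time_s: 19.48
tcp_pos: [0.5691, -0.3592, 0.0916]
ee_rot: [[0.215, -0.977, 0.0], [-0.977, -0.215, -0.0], [0.0, -0.0, -1.0]]
wrist_force: [-1.4, -1.0, -1.2]
gripper_width: 0.253
gripper_force: 0.5
```

```bash
python3 -c "
from h import *
bow()"
```

```text
0.12471397126995779 285.4079764699128 [-1.35228485 -0.95869777 -1.21349899] 19.4833
0.7 [285.376 281.484] [ 0.56623967 -0.36127014] 0.12595405855217284 283.8915529204774
```

Emit:
apply_moves(moves=[[[0,-0.002,0],0],[[0,0,0],0],[[0,0,0],0]])

```text
time_s: 19.83
tcp_pos: [0.5695, -0.359, 0.0915]
ee_rot: [[0.215, -0.977, -0.003], [-0.977, -0.215, 0.0], [-0.001, 0.003, -1.0]]
wrist_force: [-5.1, -2.9, 0.3]
gripper_width: 0.253
gripper_force: 2.5
```

Emit:
apply_moves(moves=[[[0,-0.002,0],0],[[0,0,0],0],[[0,0,0],0]])

```text
time_s: 20.08
tcp_pos: [0.5696, -0.3589, 0.0914]
ee_rot: [[0.214, -0.977, -0.007], [-0.977, -0.214, 0.001], [-0.002, 0.007, -1.0]]
wrist_force: [-8.3, -3.7, 3.8]
gripper_width: 0.257
gripper_force: 4.3
```

```bash
python3 -c "
from h import *
bow()"
```

```text
0.12457211601206042 285.66451517937037 [-8.31225922 -3.72770467  3.83013158] 20.0833
0.91 [289.8   280.098] [ 0.56491993 -0.3623143 ] 0.12666009327552571 283.19859859119106
```

Emit:
apply_moves(moves=[[[0,-0.002,0],0],[[0,-0.002,0],0],[[0,0,0],0],[[0,0,0],0]])

```text
time_s: 20.52
tcp_pos: [0.5699, -0.3589, 0.0913]
ee_rot: [[0.213, -0.977, -0.015], [-0.977, -0.213, 0.001], [-0.004, 0.014, -1.0]]
wrist_force: [-14.4, -5.8, 5.4]
gripper_width: 0.253
gripper_force: 7.8
```

Emit:
apply_moves(moves=[[[0,0.004,0],0],[[0,0.0035,0],0],[[0,0,0],0],[[0,0,0],0]], hand=0.04)

```text
time_s: 20.85
tcp_pos: [0.5704, -0.3588, 0.0918]
ee_rot: [[0.215, -0.977, 0.002], [-0.977, -0.215, -0.0], [0.001, -0.002, -1.0]]
wrist_force: [0.3, -0.4, 0.3]
gripper_width: 0.429
gripper_force: 0.0
```

Emit:
apply_moves(moves=[[[0,0,0],0],[[0,0,0],0],[[0,0,0],0],[[0,0,0],0]])

```text
time_s: 21.18
tcp_pos: [0.5698, -0.3589, 0.0915]
ee_rot: [[0.215, -0.977, 0.0], [-0.977, -0.215, -0.0], [0.0, -0.0, -1.0]]
wrist_force: [0.4, -0.5, -0.2]
gripper_width: 0.459
gripper_force: 0.0
```

Emit:
apply_moves(moves=[[[0,0,-0.015],0],[[0,0,-0.03],0],[[0,0,-0.04],0],[[0,0,-0.04],0],[[0,0,0],0]])

```text
time_s: 21.6
tcp_pos: [0.5735, -0.3617, 0.2273]
ee_rot: [[0.216, -0.976, 0.016], [-0.976, -0.217, -0.01], [0.013, -0.013, -1.0]]
wrist_force: [0.8, -0.6, 2.6]
gripper_width: 0.465
gripper_force: 0.0
```

Emit:
apply_moves(moves=[[[0.04,0,0],0],[[0.04,0,0],0],[[0.03,0,0],0],[[0,0,0],0],[[0,0,0],0]])

```text
time_s: 22.02
tcp_pos: [0.5926, -0.4678, 0.2145]
ee_rot: [[0.213, -0.977, -0.002], [-0.977, -0.213, 0.001], [-0.002, 0.001, -1.0]]
wrist_force: [0.0, 0.1, -0.9]
gripper_width: 0.463
gripper_force: 0.0
```

Run:
```python
from h import *
np.set_printoptions(precision=4,suppress=True)
go((0,0,0))
H=np.array([.536,-.239])
for c in("top","side"):
    p=imaging.capture(c)
    for n,z in dict(bow_handle=.11,card_box2=0,dapping_cube=0,solder_tin2=0).items():
        for d in models.place_of(p,n)[:1]:
            uv=np.array(d["at"])*[560,420];q=onz(p,uv,z)[:2];print(c,n,round(d["confidence"],2),q, np.degrees(np.arctan2(*(q-H)[::-1]))%360 if n[:3]=="bow" else "")
    m=cv2.inRange(cv2.cvtColor(p["frame"],cv2.COLOR_BGR2HSV),(15,120,110),(35,255,255))
    n,l,st,ce=cv2.connectedComponentsWithStats(m)
    for i in range(1,n):
        if st[i,4]>25:
            q=onz(p,ce[i],.145)[:2]
            if .5<q[0]<.62 and -.33<q[1]<.2: print(c,"valve",ce[i],q)
    cv2.imwrite(f"pics/{c}5.png",cv2.resize(p["frame"][100:300,240:480] if c=="side" else p["frame"][180:320,280:420],None,fx=3 if c=="side" else 4,fy=3 if c=="side" else 4,interpolation=cv2.INTER_CUBIC))
```

```text
t 22.0167 turn 0 shift mm [-582.8  479.3  216. ] rows 19.0 F [ 0.01  0.13 -0.93] tcp [ 0.5926 -0.4678  0.2145] w 40.3
top bow_handle 0.51 [0.5778 0.0427] 81.55524158116502
top card_box2 0.93 [ 0.4271 -0.0361] 
top dapping_cube 0.67 [ 0.755  -0.0687] 
top solder_tin2 0.43 [ 0.6864 -0.1288] 
top valve [160.2759 219.7816] [0.58   0.1292]
top valve [198.3846 223.9231] [0.5731 0.0508]
top valve [359.8276 240.1839] [ 0.5458 -0.2789]
side bow_handle 0.38 [0.664  0.0653] 67.19043054583909
side card_box2 0.96 [ 0.4403 -0.0374] 
side dapping_cube 0.56 [ 0.7414 -0.0755] 
side solder_tin2 0.69 [ 0.6784 -0.1408] 
side valve [335.5397 153.5238] [ 0.546  -0.2719]
side valve [276.8462 235.9658] [0.5678 0.0713]
side valve [255.543  264.0795] [0.5744 0.1481]
```

View pics/top5.png

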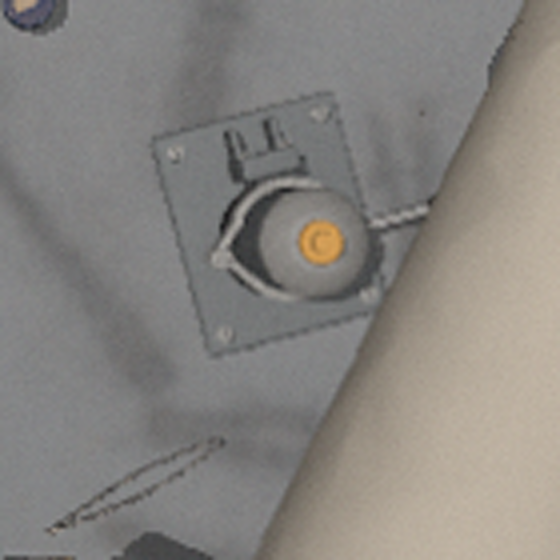

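Top view: the can's valve is at (321,243) in the crop, inside the saddle, with the bow closed in front of it from the hinge at (222,258) and its tail pointing right. The other two cartridges and the bystanders are where they were, so I'll hand it in.

```bash
python3 -c "
from h import *
print(r.finish_job())"
```

```text
the job is handed in; nothing more can be done
None
```

I found the full cartridge by lifting (4.1 N, about 0.42 kg; it stood at the bracket end of the rack), stood it on the seat against the saddle and swung the bow closed to its stop; the job is handed in at about 22 s, with no verdict returned.

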